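Set the coffee grinder and hold it running

TASK

Get the coffee grinder going into the cup under its spout. While its run dial is still off, turn the hopper until its orange pointer stands on mark 6 of the grind scale (nine marks, counted from the left); then turn the run dial clockwise past its first and second clicks to the third (three dots) and keep holding it there, because it springs back to off when let go: finish with the gripper still holding the dial at the third position. Do not shift the cup under the spout or the things round the grinder.

Things in the scene. Friction and masses are not known exactly. Their poses are not given: they have to be found in the camera images.
- grinder: Cordless coffee grinder, fixed: black base with steel grille, aluminium column, black head with a flat deck 125 mm above the worktop; 188 x 116 mm. Origin under it at z = 0; x runs from its front to its back, y to the left seen from its front, z up. On the deck, with vertical axes, stand the run dial (x = -60 mm, y = 0) and the hopper (x = 42 mm, y = 0). The space round both is free.
- hopper_grip (a point): Point on the hopper's axis, 50 mm above the deck (175 above the worktop), inside its black ribbed lid: grip the lid here from above, any yaw. Lid 58 mm wide, 41 to 65 mm above the deck; below it an amber bin (57 mm) and a steel collar (62 mm wide, 13 high); all one piece, turning together. The point's x axis points along the orange pointer, z up.
- hopper (a joint): Turn of the hopper, rad, counter-clockwise from above. Nine white marks lie on the deck in an arc before it, 1 at the left to 9 at the right seen from the front; 1, 5 and 9 are long. Orange pointer on mark n at 0.24 x (n - 1): mark 1 at 0, mark 6 at 1.20, mark 9 at 1.92. It clicks onto each mark and stays; 0.08 N m turns it over a click.
- dial_grip (a point): Point on the run dial's axis, 29 mm above the deck (154 above the worktop): grip here from above, closing across the bar. Grey bar 46 mm long, 13 thick, top 34 mm above the deck, on a steel disc 48 mm wide, 7.5 high. The point's x axis runs along the bar towards its white line (the pointer), z up. The hopper, 65 mm high, stands 102 mm behind.
- run_dial (a joint): Turn of the run dial, rad, clockwise from above: 0 off (white ring), clicks at 0.42 (one dot), 0.84 (two), 1.26 (three orange dots: full speed), stop at 1.34. At 0 the bar points 0.63 rad counter-clockwise of the grinder's x axis, at 1.26 as far clockwise. Let go, it springs back to 0: 0.04 N m at off, 0.11 at the third, 0.03 more or less over the clicks.
- spout (a point): Mouth of the spout under the front of the head, 80 mm above the worktop, 56 mm in front of the grinder's origin.
- cup: Cream mug, 62 mm wide, 51 mm high, standing loose on the grille (19 mm above the worktop) under the spout. Origin at the centre of its underside (handle and bowl together, so up to 12 mm off the bowl's axis), z up.
- cup_b: Second cream mug, loose on the worktop to the right. Origin under it, z up.
- glass: Small clear tea glass, 66 mm wide, 82 mm high, loose on the worktop to the left. Origin under it, z up.
- teaspoon: Steel teaspoon, 136 mm long, loose, lying on the worktop to the right. Origin under its middle.

How it is judged:
By the outcome, as a careful person would: the job done as asked, in the order asked, and still so for the second after the job is handed in, while the arm keeps its last pose, push and grip.
It also fails if it takes over 48 s, if anything falls off the work surface, if the arm or the gripper's body presses on something with over 40 N, if the wrist force passes 120 N, or if a joint passes its speed limit or range.

ROBOT

A 6-joint arm with a two-finger parallel gripper is mounted at the origin on a cart in front of the work surface, level with it; the furniture and walls round the work are solid. World frame = base frame: x ahead of the robot, y to its left, z up, the work surface at z = 0. Lengths are in mm, angles in rad, forces in N, time in s.
With the tool pointing down it reaches from about 400 to 825 mm from the base axis. Payload 7 kg.
Tool frame: the origin (TCP) lies at the very end of the fingers, on their centre line; the grasp point (between the pads) lies 19 mm behind it; z points along the fingers, y is the line along which they close (so a half turn about z gives the same grasp; the last joint's range is limited). The gripper opens to 85 mm and grips with 20 to 120 N. Pads are 22 mm wide; open, the fingers measure 114 mm over their backs; the gripper's body (76 mm by 85 mm) begins 54 mm behind the grasp point. The pads swing forward as they close: fully open they stand 13 mm farther back than shut.
Start: joints at [1.456, 0.359, 0.012, 0, -1.224, -0.288], TCP at [264.603, 620.951, 231.302] pointing down, gripper open.
Joint ranges: [-3.07, 3.07], [-1.43, 2.12], [-1.02, 1.25], [-3.03, 1.67], [-3.05, -0], [-3.03, 3.03]. Speed limits (rad/s): [2.39, 2.39, 3.01, 3.14, 3.14, 3.14].

INTERFACE

Orientations are given as a 3x3 rotation matrix whose columns are the frame's x, y, z axes.
In Python, from workcell import r, job, read_camera, camera_model gives the robot as it stands (r), with the cameras as plain functions and the job (job).
- The arm moves only by the tool creep_tool, called after ">>>" as name(argument=value, ...), one argument or row to a line, values as JSON. Schema: {"type":"object","properties":{"ticks":{"type":"string"},"only":{"type":"string"},"quiet":{"type":"boolean"},"lines":{"type":"string"}},"required":["ticks"],"additionalProperties":false}. ticks is a string of 1 to 10 rows, parted by a bar, with the numbers parted by spaces; each row has 7 numbers: dx, dy, dz in mm, then a rotation vector rx, ry, rz in rad, then the opening from 0.0 (shut) to 1.0 (fully open); each row shifts and turns the commanded pose from where the row before left it, along the tool's axes as they then stand; what a row does not reach is not made up. A row lasts 1/10 s, in which the tool goes at most 50 mm and 0.15 rad, less where a joint would pass 70% of its speed; a pose out of reach is approached as far as the arm can. The fingers move at their own pace and stop on an object; the grip force is fixed at half the most. Time passes only in rows, so rows that do not move let the fingers close. The tool returns the time, the measured TCP pose, the force, the opening and the grip force at its end. only (a regular expression) keeps the lines of the reply that match it, lines (a string "A,B") keeps lines A to B, and quiet returns only ok. Input that does not fit is refused with a message, and nothing moves.
- r.observe(): the state, without advancing time (a new reading comes with each control period).
- read_camera(name): name is "side" or "top"; returns the picture (480x640x3 uint8, blue, green, red); there is no depth.
- camera_model(name): a dict with "fx", "fy", "cx", "cy" (pixels), "origin" and "orientation" of the camera in the world. Camera axes: x right, y down, z forward; pixel columns grow to the right and rows downward; lengths in mm; the calibration is good to about 2 mm. A picture is of the moment at which its call begins. camera_model takes no time and is no camera call.
- job.hand_in(): hands the job in; it is judged then, once.
The state is a dict: "time_s": time; "q": joint angles; "dq": joint speeds; "tau": joint torques, N m; "tool_pos": TCP position; "tool_rot": TCP orientation; "ft_force": force on the tool from outside, world axes, zero at the start; "wrist_torque": the same for the moment, N m; "finger_gap": opening from 0.0 (shut) to 1.0 (fully open); "grasp_force": force on a finger pad.
Only numpy, scipy, OpenCV 4.12 (cv2) and the standard library are available. Lean on these libraries where they do the work, as an engineer would, in place of code of your own. Each camera call takes 0.05 s, during which the arm holds its last target. There are 200 camera calls.

## Working session

There is one attempt and no reset: what is moved stays moved. The work goes in short steps, Python scripts to look and compute and a tool call to move; the robot and the scene stay as the last step left them, time stands still between calls to the robot, and variables do not carry over. Pictures are saved under pics/ and viewed, at most 10 in all, crops included, and the job is handed in when it is done.

```bash
ls; mkdir -p pics
```

Run:
```python
from workcell import r, job, read_camera, camera_model
import cv2
for n in("top","side"):
    cv2.imwrite(f"pics/{n}0.png",read_camera(n)); print(n,camera_model(n))
print(r.observe())
```

```text
pics
workcell.py
top {'fx': 533.8712998863084, 'fy': 533.8712998863084, 'cx': 316.2371821586001, 'cy': 238.8876556182512, 'origin': array([ 380.88163588,  -86.86564005, 1529.14195061]), 'orientation': array([[-0.00149456, -0.99814994,  0.06078204],
       [-0.99993814,  0.00216163,  0.01091052],
       [-0.01102172, -0.06076197, -0.99809143]])}
side {'fx': 535.0911443770232, 'fy': 535.0911443770232, 'cx': 319.6120336776606, 'cy': 243.10808151895316, 'origin': array([  -9.37178752, 1025.3950477 ,  592.33181565]), 'orientation': array([[-0.9114614 , -0.14741166,  0.3840676 ],
       [-0.41133697,  0.31220846, -0.85634559],
       [ 0.00632617, -0.93850715, -0.34520182]])}
{'time_s': 0.1, 'q': array([ 1.45610433e+00,  3.59311320e-01,  1.11373393e-02, -3.26124644e-04,
       -1.22409668e+00, -2.88079261e-01]), 'dq': array([-9.53597041e-05, -2.06434711e-03,  1.33001342e-03,  4.95846747e-04,
        7.71727466e-04, -4.22409680e-04]), 'tau': array([-2.32420374e-03, -5.84766555e+01,  2.94107616e+01,  6.95459381e+00,
       -3.16884682e-03,  1.28760516e-05]), 'tool_pos': array([264.44082761, 620.56568385, 230.45103191]), 'tool_rot': array([[ 9.19934778e-01, -3.92071141e-01, -4.73426903e-04],
       [-3.92071407e-01, -9.19933676e-01, -1.42953089e-03],
       [ 1.24956455e-04,  1.50069233e-03, -9.99998866e-01]]), 'ft_force': array([-0.64802657,  1.37421666, -0.56217702]), 'wrist_torque': array([ 0.00457459,  0.00038148, -0.00717467]), 'grasp_force': 0.0, 'finger_gap': 1.0013146580707102}
```

View pics/top0.png

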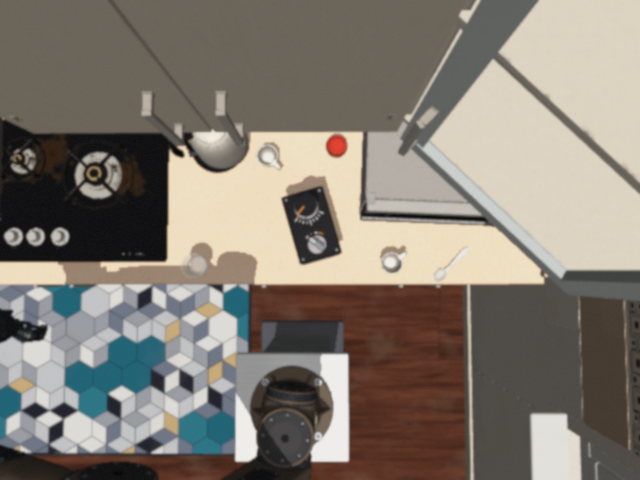

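View pics/side0.png

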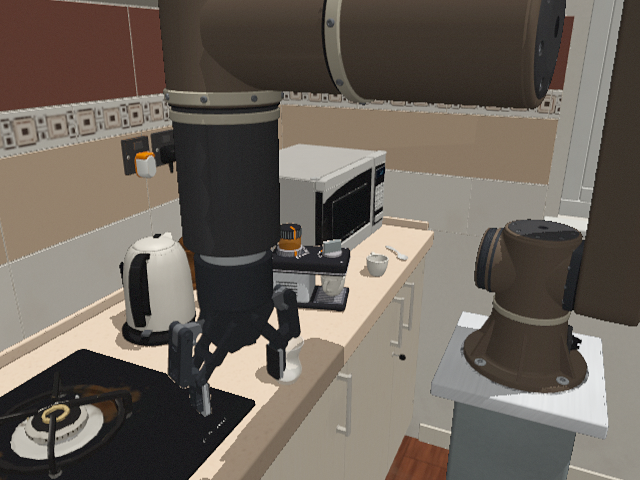

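The top picture shows the grinder at about (312,225), with the hopper near (306,212) and the dial near (317,243). The mug is not visible from above. In the side picture the hopper is near (290,240) and the dial near (332,248). I'll zoom in on both.

Run:
```python
import cv2,numpy as np
t=cv2.imread("pics/top0.png")[175:275,265:365];s=cv2.imread("pics/side0.png")[215:315,260:360]
f=lambda i:cv2.resize(i,(400,400),interpolation=cv2.INTER_CUBIC)
cv2.imwrite("pics/crop0.png",np.hstack([f(t),f(s)]))
```

```text
(no output)
```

View pics/crop0.png

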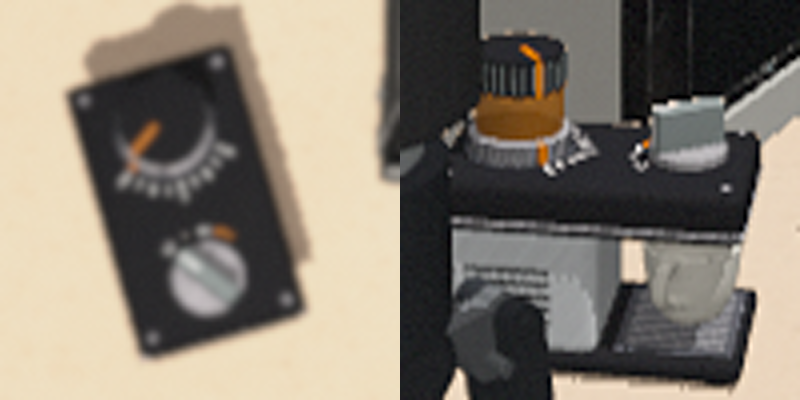

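Crop: in the top view the hopper pointer is at (147,145), at mark 1 or 2 on the left. The dial is at (208,277), with its bar pointing up and left (off). The side view shows the lid at (522,66), the bar top at (690,103) and the cup under the spout. Next I measure by masks and rays.

Create h.py:
```python
import cv2,numpy as np
from workcell import r, job, read_camera, camera_model
def ray(n,p):
    m=camera_model(n);d=m["orientation"]@[(p[0]-m["cx"])/m["fx"],(p[1]-m["cy"])/m["fy"],1]
    return np.array(m["origin"]),d/np.linalg.norm(d)
def plane(n,p,z):
    o,d=ray(n,p);return o+d*(z-o[2])/d[2]
def tri(pt,ps):
    a,d=ray("top",pt);b,e=ray("side",ps)
    s=np.linalg.lstsq(np.c_[d,-e],b-a,rcond=None)[0];P,Q=a+s[0]*d,b+s[1]*e
    return (P+Q)/2,np.linalg.norm(P-Q)
def proj(n,P):
    m=camera_model(n);v=m["orientation"].T@(np.asarray(P)-m["origin"]);return np.array([m["fx"]*v[0]/v[2]+m["cx"],m["fy"]*v[1]/v[2]+m["cy"]])
```

Run:
```python
from h import *
t=cv2.imread("pics/top0.png");s=cv2.imread("pics/side0.png")
def big(m,off):
    c=max(cv2.findContours(m.astype(np.uint8),cv2.RETR_EXTERNAL,cv2.CHAIN_APPROX_NONE)[0],key=cv2.contourArea)
    return c.reshape(-1,2)+np.array(off)
T=t[175:275,265:357].astype(int)
deck=big(T.max(2)<90,(265,175))
W=np.array([plane("top",p,125)[:2] for p in deck],np.float32)
rc=cv2.minAreaRect(W);print("deck rect",rc,cv2.boxPoints(rc).round().tolist())
# dial disc in top
g=big(T[45:85,35:70].min(2)>95,(300,220));dd=cv2.minEnclosingCircle(g);print("dial top px",dd)
print("dial @z132",plane("top",dd[0],132))
hsv=cv2.cvtColor(t,cv2.COLOR_BGR2HSV)
om=cv2.inRange(hsv,(5,140,120),(22,255,255))[175:275,265:320]
n,_,st,ce=cv2.connectedComponentsWithStats(om);print("orange top",st[1:,4],ce[1:]+[265,175])
b,a=None,None
box=cv2.boxPoints(rc)
c=np.array(rc[0]);e=[box[1]-box[0],box[2]-box[1]];e=max(e,key=np.linalg.norm);e=e/np.linalg.norm(e);e*=np.sign(e[0])
print("x axis",e,"yaw",np.arctan2(e[1],e[0]))
print("axis pts dial",c-60*e,"hopper",c+42*e)
hs=cv2.cvtColor(s,cv2.COLOR_BGR2HSV)
om=cv2.inRange(hs,(5,140,90),(22,255,255))[215:265,275:330]
n,_,st,ce=cv2.connectedComponentsWithStats(om);print("orange side",st[1:].tolist(),ce[1:]+[275,215])
# bar in side: greyish
S=s[235:262,318:345];k=((S.min(2)>90)).astype(np.uint8);print("\n".join("".join(".#"[v] for v in row) for row in k))
for nm,P in [("lidtop",[*(c+42*e),190]),("bartop",[*(c-60*e),159])]: print(nm,proj("side",P),proj("top",P))
```

```text
deck rect ((504.53778076171875, -58.74591064453125), (184.9394073486328, 111.43523406982422), 15.97371768951416) [[400.0, -31.0], [431.0, -138.0], [609.0, -87.0], [578.0, 20.0]]
dial top px ((315.39361572265625, 242.2872314453125), 11.303607940673828)
dial @z132 [457.04305107 -69.36845689 132.        ]
orange top [21  2] [[300.80952381 209.04761905]
 [319.         232.5       ]]
x axis [0.961388  0.2751964] yaw 0.278794
axis pts dial [446.85449982 -75.25769424] hopper [544.91607666 -47.18766212]
orange side [[4, 11, 22, 24, 250], [46, 35, 1, 2, 2], [19, 36, 3, 6, 14]] [[290.184      242.008     ]
 [321.         250.5       ]
 [295.         253.21428571]]
...........................
...........................
...........................
...........................
...............########....
.........##############...#
.....##################..##
.....##################.###
......#####################
....##.####################
.#..##.####################
##...#.####################
.....#.####################
.....#.################....
.....#.################....
.....#.#################...
.##.##.#################...
.##....#################...
##....##################...
#.....#################....
.#.#...################....
####.....############......
..#.........#####..........
...........................
...........................
...........................
.......................#...
lidtop [291.57238069 226.68529989] [306.26475564 206.27793074]
bartop [334.03702904 241.33429432] [317.5587585  245.67042095]
```

Run:
```python
from h import *
t=cv2.imread("pics/top0.png");s=cv2.imread("pics/side0.png")
g=cv2.cvtColor(t,cv2.COLOR_BGR2GRAY)
# screws: weighted centroids near seen positions
sc=[]
for x,y in[(83,101),(217,61),(287,298),(152,338)]:
    x,y=265+round(x/4-.4),175+round(y/4-.4);w=g[y-2:y+3,x-2:x+3].astype(float);w=np.clip(w-np.median(w),0,None)
    yy,xx=np.mgrid[y-2:y+3,x-2:x+3];sc.append([(w*xx).sum()/w.sum(),(w*yy).sum()/w.sum()])
W=np.array([plane("top",p,125)[:2] for p in sc]);c=W.mean(0)
e=(W[0]+W[1]-W[2]-W[3]);e/=np.linalg.norm(e)
print(W.round(1).tolist(),"c",c,"yaw",np.arctan2(e[1],e[0]));print("dial",c-60*e,"hop",c+42*e)
S=g[233:258,303:333];m=(S>95).astype(np.uint8)
print("\n".join("".join(".#"[v] for v in row) for row in m))
n,l,st,ce=cv2.connectedComponentsWithStats(cv2.erode(m,np.ones((3,3))));i=1+st[1:,4].argmax();P=ce[i]+[303,233];print("disc",P,plane("top",P,140))
# bar top triangulation : side bar-top-edge middle
for a,b,nm in [(P,(332.3,240.5),"dial"),((306.3,206.5),(290.7,227),"lid")]: print(nm,tri(a,b))
```

```text
[[570.6, 9.9], [596.4, -78.6], [438.8, -124.0], [413.3, -35.9]] c [504.75935152 -57.15900028] yaw 0.2817051020578322
dial [447.12438191 -73.8386369 ] hop [545.10383025 -45.48325465]
...........########...........
............###...............
............######............
...###.....#########..........
...##################.........
...###################........
.....#################........
......#################.......
.....##################.......
.....##################.......
.....##################.......
....####################......
.....###################......
.....##################.......
.....##################.......
.....#################........
......###############.........
.......##############.........
.......#############..........
.........##########...........
..........########............
..............................
..............................
...........................###
.......................#######
disc [316.43981481 243.81944444] [452.60319806 -72.18914963 140.        ]
dial (array([450.92251608, -72.64358196, 161.37485787]), np.float64(1.2397811227392594))
lid (array([545.60975716, -46.71718959, 189.09979974]), np.float64(2.511113444190754))
```

Run:
```python
from h import *
yaw=.2817;H=np.array([546.4,-45.2])
for n in range(1,10):
    a=yaw+np.pi-.96+.24*(n-1);u=np.array([np.cos(a),np.sin(a)])
    print(n,"collar side",proj("side",[*(H+31*u),131]).round(1),"lid tip side",proj("side",[*(H+28*u),190]).round(1),"lid mid top",proj("top",[*(H+20*u),190]).round(1))
```

```text
1 collar side [296.3 254.3] lid tip side [295.5 230.3] lid mid top [300.5 211.9]
2 collar side [299.  253.7] lid tip side [298.  229.8] lid mid top [302.1 212.8]
3 collar side [301.1 252.9] lid tip side [300.  229.1] lid mid top [303.9 213.4]
4 collar side [302.7 251.9] lid tip side [301.4 228.3] lid mid top [305.8 213.6]
5 collar side [303.6 250.8] lid tip side [302.3 227.4] lid mid top [307.7 213.3]
6 collar side [303.8 249.7] lid tip side [302.4 226.5] lid mid top [309.4 212.5]
7 collar side [303.2 248.6] lid tip side [301.9 225.7] lid mid top [311.  211.4]
8 collar side [301.9 247.7] lid tip side [300.7 224.9] lid mid top [312.2 209.9]
9 collar side [300.1 246.8] lid tip side [299.  224.2] lid mid top [313.  208.2]
```

>>> creep_tool(
  ticks="34.7 33.5 0 0 0 0 1 | 34.7 33.5 0 0 0 0 1 | 34.7 33.5 0 0 0 0 1 | 34.7 33.5 0 0 0 0 1 | 34.7 33.5 0 0 0 0 1 | 34.7 33.5 0 0 0 0 1 | 34.7 33.5 0 0 0 0 1 | 34.7 33.5 0 0 0 0 1 | 34.7 33.5 0 0 0 0 1 | 34.7 33.5 0 0 0 0 1",
)

```text
time_s: 1.1
tool_pos: [452.6, 174.8, 231.4]
tool_rot: [[0.92, -0.392, 0.0], [-0.392, -0.92, 0.0], [-0.0, -0.0, -1.0]]
ft_force: [1.0, 0.4, 0.6]
finger_gap: 1.0
grasp_force: 0.0
```

>>> creep_tool(
  ticks="34.7 33.5 0 0 0 0 1 | 34.7 33.5 0 0 0 0 1 | 34.7 33.5 0 0 0 0 1 | 34.7 33.5 0 0 0 0 1 | 34.7 33.5 0 0 0 0 1 | 0 0 0 0 0 0.15 1 | 0 0 0 0 0 0.15 1 | 0 0 0 0 0 0 1",
)

```text
time_s: 1.9
tool_pos: [546.3, -46.1, 230.8]
tool_rot: [[0.761, -0.649, -0.001], [-0.649, -0.761, -0.0], [-0.001, 0.001, -1.0]]
ft_force: [-0.5, -0.2, 0.5]
finger_gap: 1.002
grasp_force: 0.0
```

Create st.py:
```python
from h import *
import sys
o=r.observe();R=o["tool_rot"];print("t",o["time_s"],"pos",o["tool_pos"].round(1),"yaw",round(np.arctan2(R[1,0],R[0,0]),4),"q6",o["q"][5].round(3),"F",o["ft_force"].round(1),"Mz",o["wrist_torque"].round(3),"gap",round(o["finger_gap"],3),"grip",o["grasp_force"],"tilt",R[:2,2].round(4))
if len(sys.argv)>3: print("to go (tool axes)",(R.T@(np.array([float(v) for v in sys.argv[1:4]])-o["tool_pos"])).round(1))
```

```bash
python3 st.py 546.4 -45.2 152
```

```text
t 1.9 pos [546.3 -46.1 230.8] yaw -0.7065 q6 0.591 F [-0.5 -0.2  0.5] Mz [-0.023  0.009 -0.012] gap 1.002 grip 0.0 tilt [-0.001  -0.0001]
to go (tool axes) [-0.4 -0.8 78.8]
```

Pointer measured at the mark 1 position (side (295,253), expected (296,254)), so the turn is +1.20 CCW. Now I descend and grip the lid.

>>> creep_tool(
  ticks="0 0 25 0 0 0 1 | 0 0 25 0 0 0 1 | 0 -0.8 15 0 0 0 1 | 0 0 13.5 0 0 0 1 | 0 0 0 0 0 0 1",
)

```text
time_s: 2.4
tool_pos: [545.6, -44.5, 150.9]
tool_rot: [[0.766, -0.643, -0.004], [-0.643, -0.766, -0.0], [-0.002, 0.003, -1.0]]
ft_force: [0.0, 0.7, -0.4]
finger_gap: 0.996
grasp_force: 0.0
```

>>> creep_tool(
  ticks="0 0 0 0 0 0 0.5 | 0 0 0 0 0 0 0.5 | 0 0 0 0 0 0 0.5 | 0 0 0 0 0 0 0.5 | 0 0 0 0 0 0 0.5 | 0 0 0 0 0 0 0.5",
)

```text
time_s: 3.0
tool_pos: [549.8, -42.7, 155.0]
tool_rot: [[0.765, -0.644, 0.006], [-0.644, -0.765, 0.003], [0.003, -0.006, -1.0]]
ft_force: [3.4, 8.0, 2.3]
finger_gap: 0.661
grasp_force: 63.7
```

```bash
python3 st.py
```

```text
t 3.0 pos [549.8 -42.7 155. ] yaw -0.7001 q6 0.594 F [3.4 8.  2.3] Mz [ 2.872 -0.89   0.156] gap 0.661 grip 63.71309280395508 tilt [0.0065 0.0027]
```

>>> creep_tool(
  ticks="1.5 -3 0 0 0 0 0.4 | 0 0 0 0 0 0 0.4",
)

```text
time_s: 3.2
tool_pos: [549.8, -42.6, 154.9]
tool_rot: [[0.764, -0.645, 0.001], [-0.645, -0.764, 0.001], [-0.0, -0.001, -1.0]]
ft_force: [-9.0, 5.6, 12.6]
finger_gap: 0.664
grasp_force: 64.8
```

```bash
python3 st.py
```

```text
t 3.2 pos [549.8 -42.6 154.9] yaw -0.7007 q6 0.593 F [-9.   5.6 12.6] Mz [2.113 2.813 0.305] gap 0.664 grip 64.80233073234558 tilt [0.0006 0.001 ]
```

>>> creep_tool(
  ticks="0 0 0 0 0 -0.12 0.4 | 0 0 0 0 0 -0.12 0.4 | 0 0 0 0 0 0 0.4",
)

```text
time_s: 3.5
tool_pos: [549.4, -43.1, 154.9]
tool_rot: [[0.897, -0.442, 0.001], [-0.442, -0.897, 0.001], [0.0, -0.001, -1.0]]
ft_force: [-10.0, 3.3, 11.8]
finger_gap: 0.665
grasp_force: 64.8
```

```bash
python3 st.py
```

```text
t 3.5 pos [549.4 -43.1 154.9] yaw -0.4573 q6 0.837 F [-10.    3.3  11.8] Mz [ 1.453  2.944 -0.036] gap 0.665 grip 64.81424331665039 tilt [0.0006 0.0007]
```

>>> creep_tool(
  ticks="0 0 0 0 0 -0.12 0.4 | 0 0 0 0 0 -0.12 0.4 | 0 0 0 0 0 -0.12 0.4 | 0 0 0 0 0 -0.12 0.4 | 0 0 0 0 0 -0.12 0.4 | 0 0 0 0 0 -0.12 0.4 | 0 0 0 0 0 -0.12 0.4 | 0 0 0 0 0 -0.12 0.4 | 0 0 0 0 0 0 0.4 | 0 0 0 0 0 0 0.4",
)

```text
time_s: 4.5
tool_pos: [549.3, -45.5, 154.9]
tool_rot: [[0.878, 0.478, -0.0], [0.478, -0.878, -0.002], [-0.001, 0.002, -1.0]]
ft_force: [-4.9, -10.7, 9.8]
finger_gap: 0.663
grasp_force: 64.6
```

```bash
python3 st.py
```

```text
t 4.5 pos [549.3 -45.5 154.9] yaw 0.4982 q6 1.793 F [ -4.9 -10.7   9.8] Mz [-2.595  2.22  -0.031] gap 0.663 grip 64.56494808197021 tilt [-0.0004 -0.0024]
```

>>> creep_tool(
  ticks="0 0 0 0 0 0 1 | 0 0 0 0 0 0 1 | 0 0 0 0 0 0 1 | 0 0 0 0 0 0 1 | 0 0 0 0 0 0 1",
)

```text
time_s: 5.0
tool_pos: [550.2, -43.2, 152.8]
tool_rot: [[0.879, 0.477, 0.0], [0.477, -0.879, 0.0], [0.0, -0.0, -1.0]]
ft_force: [0.7, 0.9, -0.2]
finger_gap: 1.003
grasp_force: 0.0
```

```bash
python3 st.py
```

```text
t 5.0 pos [550.2 -43.2 152.8] yaw 0.4977 q6 1.792 F [ 0.7  0.9 -0.2] Mz [ 0.009 -0.028 -0.059] gap 1.003 grip 0.0 tilt [0. 0.]
```

>>> creep_tool(
  ticks="0 0 -30 0 0 0 1 | 0 0 -40 0 0 0 1 | -35 -7 -10 0 0 0 1 | -35 -7 0 0 0 0 1 | -30.7 -7.3 0 0 0 0 1 | 0 0 0 0 0 -0.14 1 | 0 0 0 0 0 -0.14 1 | 0 0 0 0 0 -0.134 1 | 0 0 0 0 0 0 1",
)

```text
time_s: 5.9
tool_pos: [451.4, -72.7, 232.9]
tool_rot: [[0.611, 0.792, 0.0], [0.792, -0.611, 0.0], [0.0, 0.0, -1.0]]
ft_force: [0.4, 0.3, 0.3]
finger_gap: 0.998
grasp_force: 0.0
```

Run:
```python
from h import *
for n,(x,y,w) in {"top":(265,175,100),"side":(260,205,100)}.items():
    im=read_camera(n);cv2.imwrite(f"pics/{n}1.png",im)
a=cv2.imread("pics/top1.png")[175:275,265:365];b=cv2.imread("pics/side1.png")[195:295,260:360]
f=lambda i:cv2.resize(i,(400,400),interpolation=cv2.INTER_CUBIC)
cv2.imwrite("pics/crop1.png",np.hstack([f(a),f(b)]))
```

```bash
python3 st.py 451.5 -72.5 137
```

```text
t 6.0 pos [451.4 -72.6 232.8] yaw 0.9074 q6 2.205 F [ 0.6  0.2 -0. ] Mz [-0.017  0.028 -0.018] gap 0.999 grip 0.0 tilt [0.     0.0001]
to go (tool axes) [ 0.2 -0.  95.8]
```

View pics/crop1.png

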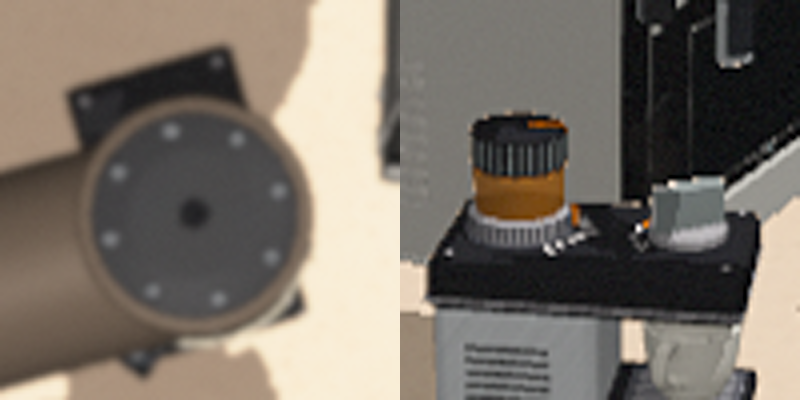

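The side crop shows the pointer on the right limb of the hopper, with collar orange at (575,215). The dial is untouched, still at off. I'll check the mark numerically.

Run:
```python
from h import *
H=np.array([549.5,-44.2])
def blobs(f,lo=150):
    hs=cv2.cvtColor(cv2.imread(f),cv2.COLOR_BGR2HSV);x=cv2.inRange(hs,(8,200,lo),(20,255,255))[215:262,275:312]
    n,_,st,ce=cv2.connectedComponentsWithStats(x);return [(s[4],s[:4].tolist(),(c+[275,215]).round(1)) for s,c in zip(st[1:],ce[1:])]
for f in("pics/side0.png","pics/side1.png"):
    for lo in(150,200): print(f,lo,blobs(f,lo))
for n in(1,5,6,7):
    a=.2817+np.pi-.96+.24*(n-1);u=np.array([np.cos(a),np.sin(a)])
    print(n,"collar",proj("side",[*(H+32*u),131]).round(1),"lid line 10..29",proj("side",[*(H+10*u),190]).round(1),proj("side",[*(H+29*u),190]).round(1))
```

```text
pics/side0.png 150 [(np.int32(20), [15, 11, 6, 14], array([293.1, 231.6])), (np.int32(1), [22, 24, 1, 1], array([297., 239.])), (np.int32(7), [20, 37, 2, 4], array([295.4, 253.3]))]
pics/side0.png 200 [(np.int32(5), [16, 12, 3, 3], array([292.2, 227.8])), (np.int32(8), [19, 16, 1, 8], array([294. , 234.5]))]
pics/side1.png 150 [(np.int32(1), [20, 11, 1, 1], array([295., 226.])), (np.int32(3), [28, 32, 1, 3], array([303., 248.]))]
pics/side1.png 200 []
1 collar [295.1 254.4] lid line 10..29 [291. 228.] [294.3 230.3]
5 collar [302.7 250.8] lid line 10..29 [293.4 227. ] [301.3 227.4]
6 collar [302.9 249.6] lid line 10..29 [293.5 226.7] [301.5 226.5]
7 collar [302.3 248.5] lid line 10..29 [293.3 226.4] [300.9 225.6]
```

Mark 6 fits: collar (303,248) against an expected (303.2,248.5), the lid line is level, and the tool turned 1.199 rad without slipping. Now the dial.

>>> creep_tool(
  ticks="0 0 30 0 0 0 0.8 | 0 0 30 0 0 0 0.6 | 0 0 20 0 0 0 0.6 | 0 0 15.5 0 0 0 0.6 | 0 0 0 0 0 0 0.6",
)

```text
time_s: 6.5
tool_pos: [450.0, -72.9, 135.3]
tool_rot: [[0.615, 0.788, -0.004], [0.788, -0.615, -0.001], [-0.003, -0.003, -1.0]]
ft_force: [-0.0, -0.6, -0.5]
finger_gap: 0.597
grasp_force: 0.0
```

>>> creep_tool(
  ticks="0 0 0 0 0 0 0.3 | 0 0 0 0 0 0 0.1 | 0 0 0 0 0 0 0 | 0 0 0 0 0 0 0 | 0 0 0 0 0 0 0 | 0 0 0 0 0 0 0",
)

```text
time_s: 7.1
tool_pos: [453.0, -73.2, 138.7]
tool_rot: [[0.613, 0.79, 0.003], [0.79, -0.613, -0.001], [0.002, 0.003, -1.0]]
ft_force: [3.2, -5.6, -0.8]
finger_gap: 0.138
grasp_force: 62.5
```

```bash
python3 st.py
```

```text
t 7.1 pos [453.  -73.2 138.7] yaw 0.9111 q6 2.208 F [ 3.2 -5.6 -0.8] Mz [-1.737 -1.186 -0.075] gap 0.138 grip 62.52953767776489 tilt [ 0.0034 -0.0006]
```

>>> creep_tool(
  ticks="0 0 0 0 0 0.14 0 | 0 0 0 0 0 0.14 0 | 0 0 0 0 0 0.14 0 | 0 0 0 0 0 0 0",
)

```text
time_s: 7.5
tool_pos: [452.8, -72.9, 138.7]
tool_rot: [[0.883, 0.47, 0.003], [0.47, -0.883, -0.0], [0.003, 0.002, -1.0]]
ft_force: [2.7, -3.3, 3.1]
finger_gap: 0.136
grasp_force: 63.0
```

```bash
python3 st.py
```

```text
t 7.5 pos [452.8 -72.9 138.7] yaw 0.4892 q6 1.786 F [ 2.7 -3.3  3.1] Mz [-1.024 -0.819  0.017] gap 0.136 grip 62.99837350845337 tilt [ 0.0033 -0.0001]
```

>>> creep_tool(
  ticks="0 0 0 0 0 0.14 0 | 0 0 0 0 0 0.14 0 | 0 0 0 0 0 0.14 0 | 0 0 0 0 0 0.14 0 | 0 0 0 0 0 0.14 0 | 0 0 0 0 0 0.14 0 | 0 0 0 0 0 0.02 0 | 0 0 0 0 0 0 0 | 0 0 0 0 0 0 0",
)

```text
time_s: 8.4
tool_pos: [452.9, -72.2, 138.6]
tool_rot: [[0.935, -0.354, 0.004], [-0.354, -0.935, 0.001], [0.003, -0.002, -1.0]]
ft_force: [1.3, 1.6, 6.1]
finger_gap: 0.137
grasp_force: 63.5
```

```bash
python3 st.py
```

Run:
```python
from h import *
im=read_camera("side");cv2.imwrite("pics/side2.png",im)
b=cv2.resize(im[195:295,255:365],(660,600),interpolation=cv2.INTER_CUBIC);cv2.imwrite("pics/crop2.png",b)
```

```text
t 8.4 pos [452.9 -72.2 138.6] yaw -0.3619 q6 0.935 F [1.3 1.6 6.1] Mz [ 0.742 -0.477  0.149] gap 0.137 grip 63.457581996917725 tilt [0.0035 0.0007]
```

View pics/crop2.png

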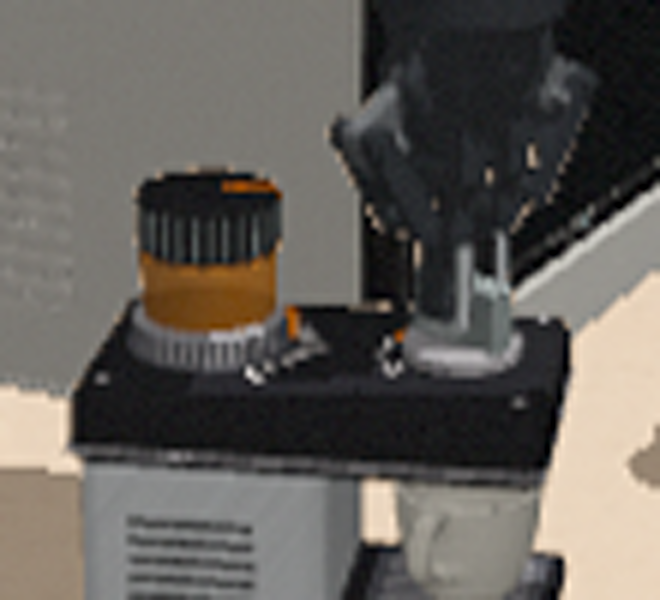

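The crop shows the fingers holding the bar, the hopper pointer still at collar (293,320), and the cup in place. A short settle, then hand in.

>>> creep_tool(
  ticks="0 0 0 0 0 0 0 | 0 0 0 0 0 0 0 | 0 0 0 0 0 0 0 | 0 0 0 0 0 0 0 | 0 0 0 0 0 0 0",
  quiet=true,
)

```text
ok
```

```bash
python3 st.py; python3 -c "
from workcell import r, job, read_camera, camera_model
print(job.hand_in())"
```

```text
t 8.95 pos [452.9 -72.3 138.6] yaw -0.3618 q6 0.935 F [1.2 2.5 5.9] Mz [ 0.767 -0.498  0.138] gap 0.137 grip 63.45916271209717 tilt [0.0035 0.0007]
the job is handed in; nothing more can be done
None
```

I turned the hopper to mark 6 while the dial was still off, then turned the run dial to its third position, where the gripper still holds it, and handed in at about 9 s; the cup under the spout looked unmoved, and I did not re-check the glass, second mug or teaspoon.

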